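# Set the punching guide bar in its board

### The job

Set the guide bar in the strap-punching board: hook its forked heel on the end stop's post while the bar still stands well askew (15 degrees or more) and press it there with a firm hand, 5 N or more, then, keeping the heel pressed on the post, swing the bar about it past the spring roller until it lies flush along the fence, and let go. Never push the bar harder than 15 N against the post, or its clamp will slip, nor 20 N against the fence, and leave the other tools where they are.

Things in the scene. Friction and masses are not known exactly. Their poses are not given: they have to be found in the camera images.
- bar: loose guide bar for punching strap holes: flat aluminium bar 36 mm wide, 10 mm thick, 250 mm long, 0.26 to 0.42 kg, with a row of small dark holes and a wooden grip on top, lying flat on the board. Origin at the centre of its underside; y runs along it from the forked heel (-y) to the half-round tip (+y), z up
- bar_fork (a point): centre of the bottom of the slot in the bar's forked heel, at bar y = -110 mm, 5 mm above the underside. The slot is 14 mm wide, 15 mm deep, open to bar -y, flat-bottomed, between two tines with rounded ends (ends at bar y = -125.5 mm)
- bar_tip (a point): far point of the bar's half-round tip (18 mm radius), bar y = +125 mm, 5 mm above the underside
- bar_grip (a point): middle of the bar's dark wooden grip, straight above the bar's origin, 30 mm above the underside. The grip is 20 mm wide (bar x), 70 mm long (bar y) and stands from 10 to 46 mm above the underside
- jig: strap-punching board screwed to the bench: plywood 280 (x) x 460 (y) x 18 mm, origin at the centre of its underside, z up, x towards the side with the fence, its top 18 mm above the bench. When home, the bar's middle line lies at jig x = 62 mm, parallel to jig y, heel towards -y; while askew its tip is off to the -x side
- fence: low aluminium strip on the board, 180 mm long (jig y = -105 to +75 mm), 12 mm deep, 12 mm high; its straight face looks to jig -x and lies at jig x = 80 mm. Origin at the middle of that face at board level, axes as the jig
- fence_face (a point): middle of the fence's face, 5 mm above the board
- end_stop: adjustable end stop at jig x = 62, y = -125 mm: thin slotted steel foot (1 mm) with an upright round steel post, 10 mm in diameter, 22 mm high. Origin at the middle of the slot at board level, axes as the jig. The post is clamped somewhere within 7 mm either way of this origin along jig y; where is not reported, it must be felt
- stop_mid (a point): middle of the end stop's slot (not of the post), 5 mm above the board, jig x = 62 mm, y = -125 mm. The post sits within 7 mm of it along jig y; its clamp holds against 15 N, pushed harder the post would creep off its setting
- plunger (a joint): travel (m) of the spring roller at the tip end: 0 is fully out, it grows towards jig +y, up to 0.018. Pushing it takes 2.5 N at first and 0.15 N more per mm. The bar is longer than the space between post and roller: home, it holds the roller back 2 to 15 mm and the spring presses it endwise on the post
- roller (a point): axis of the spring roller, 7 mm above the board: brass, 12 mm radius, on an upright pin, at jig x = 60, y = 118 mm when fully out. It meets the round tip when the bar is within about 8 degrees of its line; pushing past takes up to about 6 N at the tip, then it goes over centre and helps
- housing (a point): top centre of the dark steel housing that the roller's plunger slides in: 40 x 44 mm, 26 mm high, jig x = 40 to 80, y = 152 to 196 mm; fixed
- drive_punch: steel drive punch, 105 mm, lying on the front of the board; leave alone
- awl: awl with pale wooden handle, 140 mm, lying on the board behind the fence; leave alone
- edge_beveller: edging tool with dark handle, 147 mm, lying on the bench to the left; leave alone
- mallet: wooden mallet, 260 mm, lying on the bench to the left; leave alone
- glue_jar: amber glass jar, 68 mm wide, 85 mm high, on the bench to the right; leave alone
- rivet_cup: small copper bowl, 70 mm wide, on the bench to the right; leave alone
- burnisher: turned wooden edge burnisher, 34 mm wide, 105 mm high, standing on the bench to the left; leave alone

How it is judged (in metres and radians):
On the way, in this order (a step that is already met when the one before it is completed fails the run):
1. the fork is hooked on the post and pressed on it (over 5 N) with the bar still more than 0.2 rad (11 degrees) out of line (contact force between bar and end_stop above 5 N and angle between the y axis of bar and the y axis of jig, either way round above 0.2 rad and horizontal distance between bar_fork and stop_mid below 0.015 m), for 0.1 s.
2. the bar swings in with its heel still pressed on the post (over 2 N, seen between 0.17 and 0.05 rad out of line) (contact force between bar and end_stop above 2 N and angle between the y axis of bar and the y axis of jig, either way round between 0.05 and 0.17 rad and horizontal distance between bar_fork and stop_mid below 0.015 m), for 0.1 s.
At the end, for the whole second after the job is handed in: The bar lies flat on the board, at rest and released, in line with the fence to 0.012 rad, its edge within 2.5 mm (tip) and 3.5 mm (heel) of the fence's face, held endwise by the spring: the roller is pushed back more than 1 mm and the fork presses on the post with more than 1.5 N (angle between the y axis of bar and the y axis of jig, either way round below 0.012 rad and x of bar_tip in the frame of fence_face above -0.0205 m and x of bar_fork in the frame of fence_face between -0.0215 and -0.0155 m and contact force between bar and end_stop above 1.5 N and value of joint plunger above 0.001 m and angle between bar's own z axis and vertical below 0.03 rad and z of bar in the frame of jig below 0.021 m and linear speed of bar below 0.01 m/s and angular speed of bar below 0.05 rad/s); the robot touches nothing.
It fails at once if the bar is pushed against the end stop's post with more than 15 N (contact force between bar and end_stop above 15 N).
It fails at once if the bar is pushed against the fence with more than 20 N (contact force between bar and fence above 20 N).
It fails at once if another tool or vessel is moved by more than 20 mm (distance of any of drive_punch, awl, edge_beveller, mallet, glue_jar, rivet_cup, burnisher from where it was at the start of the episode above 0.02 m).
It also fails if it takes over 61 s, if anything falls off the work surface, if the arm or the gripper's body presses on something with over 40 N, if the wrist force passes 120 N, or if a joint passes its speed limit or range.

### The arm

A 6-joint arm with a two-finger parallel gripper is mounted at the origin on the work surface. World frame = base frame: x ahead of the robot, y to its left, z up, the work surface at z = 0. Lengths are in mm, angles in rad, forces in N, time in s.
With the tool pointing down it reaches from about 250 to 775 mm from the base axis. Payload 4 kg.
Tool frame: the origin (TCP) lies midway between the tips of the shut fingers; the grasp point (between the pads) lies 19 mm behind it (grip_point_offset is the distance from the TCP to the grasp point, in mm); z points along the fingers, x is the direction in which the jaws open and shut, and the axes are right-handed (so a half turn about z gives the same grasp; the last joint's range is limited). The gripper opens to 94 mm and grips with 3 to 60 N. Pads are 16 mm wide; open, the fingers measure 119 mm over their backs; the gripper's body (75 mm by 177 mm) begins 78 mm behind the grasp point.
Start: joints at [1.065, 0.087, 1.371, -0, 1.684, -0.103], TCP at [215.609, 505.997, 205.506] pointing down, gripper open.
Joint ranges: [-3.1, 3.1], [-0.76, 2.03], [0.27, 2.55], [-1.08, 4.22], [0.17, 2.65], [-2.57, 2.57]. Speed limits (rad/s): [2.79, 2.79, 3.14, 3.14, 3.14, 3.14].

### API

Orientations are given as a unit quaternion [w, x, y, z].
In Python, from rig import * gives the robot as it stands.
- The arm moves only by the tool send_rows, never from a script. Its argument "deltas" is text: rows parted by semicolons, each of 6 numbers parted by spaces: the shift along the world's x, y, z in mm, then the turn, a rotation vector about the world's x, y, z in degrees. A call has 1 to 10 rows; each row is the pose to reach, as a shift and turn from the pose commanded when the call began; what a row does not reach only later rows make up. A row lasts 1/8 s, in which the tool goes at most 62.5 mm and 10.7 degrees, less where a joint would pass 70% of its speed; a pose out of reach is approached as far as the arm can. A call with a gripper value outside its range is refused whole. "fingers" is the gripper's target within -1 to 1 (shut at 1, half-way at 0, fully open at -1), set as the call begins (left out, the last holds). The fingers move at their own pace and stop on an object; "squeeze" is the grip in N (left out, the last holds). Time passes only in rows, so rows that repeat a pose let the fingers close. It gives the time, the measured TCP pose, the force and the opening at its end, in the units of the state.
- state(): the state, without advancing time (a new reading comes with each control period).
- capture(name): name is "side" or "top"; returns a dict with "img" (480x640x3 uint8, red, green, blue), "fx", "fy", "cx", "cy" (pixels), "R" (3x3) and "t" (3): a world point X has camera coordinates R X + t. Camera axes: x right, y down, z forward; pixel columns grow to the right and rows downward; lengths in mm; the calibration is good to about 2 mm. A picture is of the moment at which its call begins. There is no depth.
- job_done(): hands the job in, once; it reports no verdict.
The state is a dict: "time": time; "q": joint angles; "qd": joint speeds; "tau": joint torques, N m; "tool_pos": TCP position; "orientation": TCP orientation; "contact_force": force on the tool from outside, world axes, zero at the start; "moment": the same for the moment, N m; "gripper_width": opening from 0.0 (shut) to 1.0 (fully open).
Only numpy, scipy, OpenCV 4.12 (cv2) and the standard library are available. Lean on these libraries where they do the work, as an engineer would, in place of code of your own. Each camera call takes 0.05 s, during which the arm holds its last target.

## Working session

There is one attempt and no reset: what is moved stays moved. The work goes in short steps, Python scripts to look and compute and a tool call to move; the robot and the scene stay as the last step left them, time stands still between calls to the robot, and variables do not carry over. Pictures are saved under pics/ and viewed, and the job is handed in when it is done.

Besides the shell and the picture viewer there is one more tool, called after "Call:" in YAML: its name, and indented under it one key for each argument. send_rows: Moves the arm, as the interface text tells. Its arguments: {"type":"object","properties":{"deltas":{"type":"string"},"fingers":{"type":"number"},"squeeze":{"type":"number"}},"required":["deltas"]}

```bash
mkdir -p pics; ls
python3 - <<'E'
from rig import *
import cv2
for n in("side","top"):
    c=capture(n); cv2.imwrite(f"pics/{n}0.png",c["img"][:,:,::-1]); print(n,c["fx"],c["fy"],c["cx"],c["cy"],c["R"],c["t"])
print(state())
E
```

```text
pics
side 620.3954247060788 620.3954247060788 326.0095727802808 243.4153004579378 [[ 0.99175083 -0.12733969  0.01465956]
 [-0.07872738 -0.69538031 -0.71431661]
 [ 0.10115482  0.70726998 -0.69966912]] [-562.74536694   98.44726381 1459.89502825]
top 487.0633007298467 487.0633007298467 321.4987925600774 238.84374292811853 [[ 0.03091114 -0.99952039 -0.00186893]
 [-0.99751521 -0.03073059 -0.06339582]
 [ 0.06330798  0.00382393 -0.99798671]] [   4.9500811   550.72234496 1184.72766887]
{'time': 0.1, 'q': array([ 1.06489039e+00,  8.78898481e-02,  1.37206774e+00, -3.96243687e-05,
        1.68359279e+00, -1.03084568e-01]), 'qd': array([-0.00089106, -0.00073655, -0.003131  ,  0.00070847, -0.0010715 ,
       -0.00132929]), 'tau': array([ 2.19104761e-03, -3.41252196e+01, -3.03301048e+01,  7.19424477e-02,
        3.04653263e-02, -1.05971997e-04]), 'tool_pos': array([215.38298745, 505.54964543, 204.43438355]), 'orientation': array([ 4.70255493e-04,  8.34271592e-01,  5.51352838e-01, -8.58726396e-04]), 'contact_force': array([-0.20686836, -0.05775046, -0.33413568]), 'moment': array([ 0.02026262, -0.00273283, -0.02405137]), 'gripper_width': 0.9987993950629332}
```

View pics/side0.png

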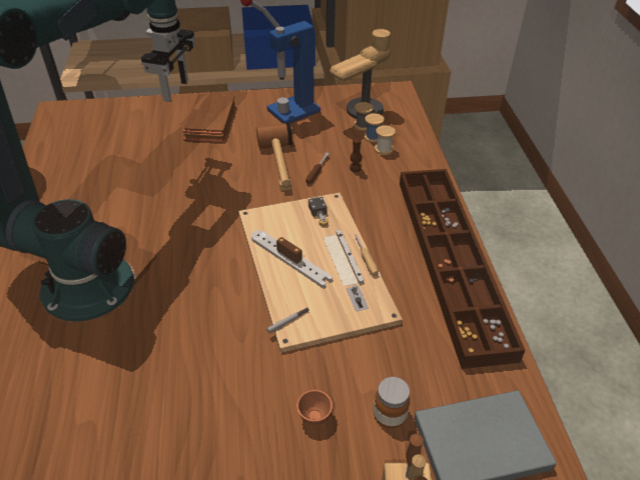

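View pics/top0.png

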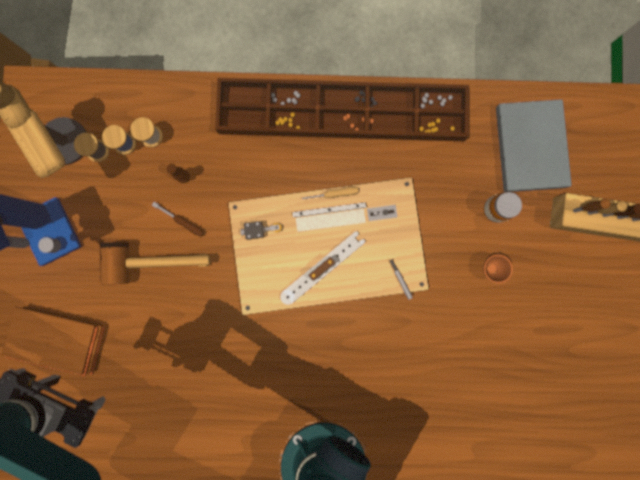

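Run:
```python
import cv2
a=cv2.imread("pics/top0.png")[170:320,220:435]; cv2.imwrite("pics/topz.png",cv2.resize(a,None,fx=3.7,fy=3.7,interpolation=cv2.INTER_CUBIC))
a=cv2.imread("pics/side0.png")[190:350,235:405]; cv2.imwrite("pics/sidez.png",cv2.resize(a,None,fx=3.7,fy=3.7,interpolation=cv2.INTER_CUBIC))
```

```text
(no output)
```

View pics/topz.png

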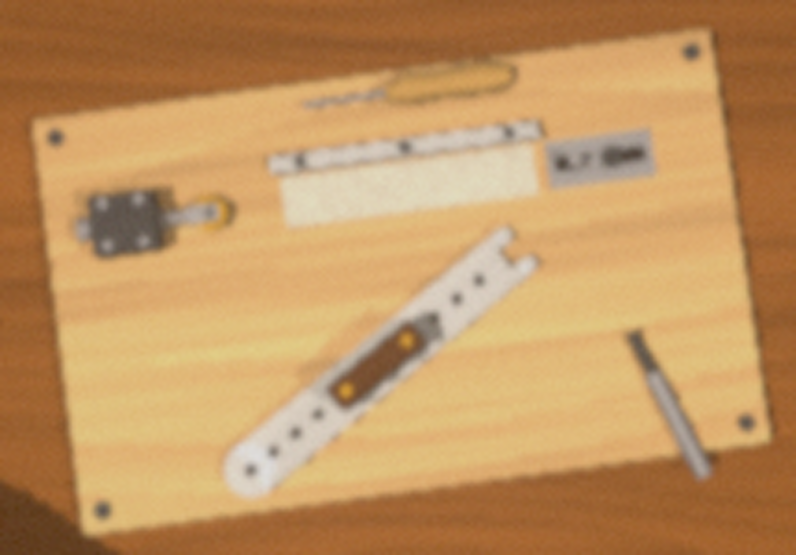

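View pics/sidez.png

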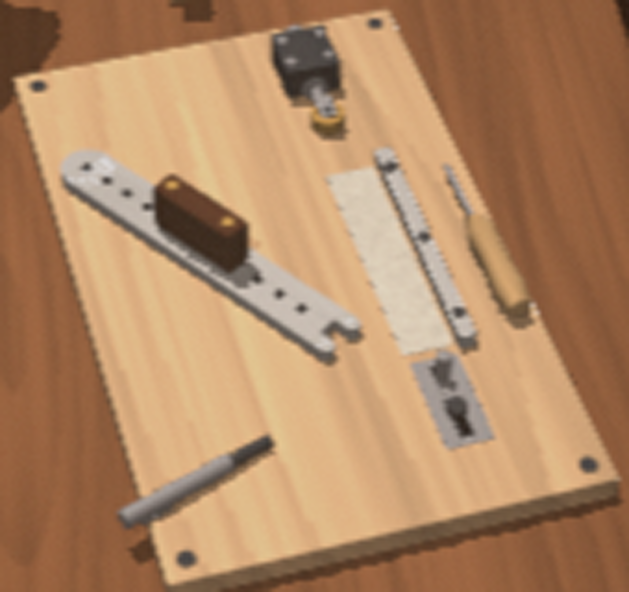

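```bash
cat > h.py <<'E'
import numpy as np, cv2
def ray(c,u,v,z):
    d=c["R"].T@np.array([(u-c["cx"])/c["fx"],(v-c["cy"])/c["fy"],1.]); o=-c["R"].T@c["t"]
    return o+d*(z-o[2])/d[2]
def tri(c1,p1,c2,p2):
    A=[];b=[]
    for c,(u,v) in((c1,p1),(c2,p2)):
        d=c["R"].T@np.array([(u-c["cx"])/c["fx"],(v-c["cy"])/c["fy"],1.]);d/=np.linalg.norm(d);o=-c["R"].T@c["t"]
        P=np.eye(3)-np.outer(d,d);A.append(P);b.append(P@o)
    return np.linalg.lstsq(np.vstack(A),np.hstack(b),rcond=None)[0]
E
python3 - <<'E'
from rig import *
from h import *
T=capture("top");S=capture("side")
import pickle; pickle.dump((T,S),open("c0.pkl","wb"))
C={}
for n,c,sl in(("top",T,(165,325,215,440)),("side",S,(185,355,230,410))):
    r0,r1,c0,c1=sl
    hsv=cv2.cvtColor(c["img"],cv2.COLOR_RGB2HSV)
    M=np.zeros(hsv.shape[:2],np.uint8); M[r0:r1,c0:c1]=1
    # wood board: bright
    m=((hsv[...,2]>(165 if n=="top" else 150))).astype(np.uint8)*M
    m=cv2.morphologyEx(m,cv2.MORPH_OPEN,np.ones((5,5)))
    cs=max(cv2.findContours(m,0,2)[0],key=cv2.contourArea); h=cv2.convexHull(cs)
    for e in(3,4,5,6,8):
        ap=cv2.approxPolyDP(h,e,True)[:,0]
        if len(ap)==4:break
    print(n,"board",ap.tolist())
    if n=="top":
        for p in ap: print(ray(c,*p,18.).round(1))
    m=((hsv[...,1]<60)&(hsv[...,2]>120)).astype(np.uint8)*M
    k,l,st,ce=cv2.connectedComponentsWithStats(m)
    for i in range(1,k):
        if st[i,4]>25:
            ct=cv2.findContours((l==i).astype(np.uint8),0,2)[0][0]
            print(st[i].tolist(),ce[i].round(1),[np.round(x,1) for x in cv2.minAreaRect(ct)])
E
```

```text
top board [[412, 186], [427, 289], [244, 314], [236, 201], [396, 179]]
[ 688.6 -198.6   18. ]
[ 435.2 -240.2   18. ]
[360.5 205.6  18. ]
[637.8 236.8  18. ]
[ 705.  -158.6   18. ]
[293, 203, 73, 28, 1175] [329.8 216.7] [array([329.9, 216.5]), array([19. , 72.7]), np.float64(82.3)]
[368, 206, 29, 14, 270] [381.2 212.6] [array([381.7, 212.5]), array([11.5, 27.9]), np.float64(82.4)]
[265, 226, 13, 4, 41] [271.4 227.6] [array([271. , 227.5]), array([ 3., 12.]), np.float64(90.0)]
[281, 232, 84, 72, 1145] [320.4 269.2] [array([321.3, 268.5]), array([ 14.6, 102.1]), np.float64(50.3)]
[395, 270, 17, 29, 122] [402.8 283.8] [array([402.8, 283.6]), array([31.3,  4. ]), np.float64(62.4)]
side board [[331, 185], [397, 312], [280, 347], [241, 215]]
[319, 213, 7, 8, 32] [321.7 216.8] [array([322., 217.]), array([8.5, 4.2]), np.float64(45.0)]
[252, 231, 80, 54, 761] [291.1 257.7] [array([290.8, 256.5]), array([90.7, 12.8]), np.float64(33.7)]
[338, 235, 26, 46, 241] [350.4 257.7] [array([350.5, 257.8]), array([50. ,  5.2]), np.float64(65.4)]
[324, 236, 33, 50, 666] [339.8 260.4] [array([339.6, 259.9]), array([53.8, 13.1]), np.float64(66.4)]
[346, 285, 22, 26, 241] [356.6 298. ] [array([356.7, 297.9]), array([26.7, 13. ]), np.float64(66.8)]
[267, 313, 30, 17, 108] [282.  321.2] [array([281.9, 321.3]), array([ 3.3, 32.6]), np.float64(61.7)]
```

```bash
cat >> h.py <<'E'
def dark(img,u,v,r=3,bright=False):
    u0,v0=int(round(u)),int(round(v))
    g=cv2.cvtColor(img,cv2.COLOR_RGB2GRAY).astype(float)[v0-r:v0+r+1,u0-r:u0+r+1]
    w=np.clip((g-np.median(g)-8) if bright else (np.median(g)-8-g),0,None)
    yy,xx=np.mgrid[v0-r:v0+r+1,u0-r:u0+r+1]
    return (w*xx).sum()/w.sum(),(w*yy).sum()/w.sum()
E
python3 - <<'E'
from h import *
import pickle
T,S=pickle.load(open("c0.pkl","rb"))
tz=lambda x,y:(x/3.7+220-.36,y/3.7+170-.36); sz=lambda x,y:(x/3.7+235-.36,y/3.7+190-.36)
def both(n,a,b,ref=True,bright=False):
    p=tz(*a);q=sz(*b)
    if ref: p=dark(T["img"],*p,bright=bright);q=dark(S["img"],*q,bright=bright)
    X=tri(T,p,S,q);print(n,np.round(p,1),np.round(q,1),"tri",X.round(1),"top@z18",ray(T,*p,18.)[:2].round(1),"side@18",ray(S,*q,18.)[:2].round(1));return X
P={}
P['++']=both("++",(55,137),(375,22));P['+-']=both("+-",(691,51),(588,465));P['--']=both("--",(746,422),(186,558));P['-+']=both("-+",(102,510),(38,86))
both("fence hole+",(300,161),(387,157));both("fence mid",(404,147),(425,236));both("fence-",(509,131),(459,313))
both("bar hole tip",(250,470),(85,167));both("bar hole heel",(479,280),(302,308));
both("hole2",(457,299),(279,294))
both("fork tineA",(510,231),(352,326),0);both("tineB",(536,264),(325,353),0);
both("grip brass1",(346,390),(172,185),0);both("grip brass2",(407,341),(229,221),0);
both("roller",(211,212),(326,117),0)
both("foot corner",(653,140),(493,436),0);both("housing mid",(126,222),(306,48),0)
E
```

```text
++ [234.5 206.8] [335.7 195.7] tri [624.  240.1  16.3] top@z18 [623.3 239.8] side@18 [624.2 238.2]
+- [406.4 183.5] [393.7 315.2] tri [ 695.4 -185.1   16.4] top@z18 [ 694.5 -184.7] side@18 [ 695.7 -186.3]
-- [421.3 283.8] [284.9 340.6] tri [ 448.2 -226.3   16.3] top@z18 [ 447.5 -226. ] side@18 [ 448.9 -227.7]
-+ [247.3 307.4] [244.8 212.8] tri [377.2 198.4  15.6] top@z18 [376.6 198.1] side@18 [378.  195.6]
fence hole+ [300.7 213.1] [339.1 234.4] tri [610.5  74.9  29.5] top@z18 [612.6  75.4] side@18 [611.7  86.8]
fence mid [329.  209.4] [348.9 253.7] tri [623.3   5.7  28.4] top@z18 [624.    5.7] side@18 [625.9  15.9]
fence- [356.9 205.3] [358.2 274.3] tri [635.2 -62.7  26.9] top@z18 [636.2 -63.2] side@18 [637.2 -54.5]
bar hole tip [287.3 296.7] [257.8 234.7] tri [407.  100.7  25.6] top@z18 [405.9 101.3] side@18 [407.7 108.7]
bar hole heel [349.  245.3] [316.  272.9] tri [536.7 -45.9  25.9] top@z18 [536.3 -46.3] side@18 [538.3 -38.7]
hole2 [343.  250.3] [310.1 269. ] tri [524.1 -31.6  25.8] top@z18 [523.6 -31.9] side@18 [525.6 -24.3]
fork tineA [357.5 232.1] [329.8 277.7] tri [568.3 -65.7  26.7] top@z18 [569.8 -66.3] side@18 [568.7 -57.8]
tineB [364.5 241. ] [322.5 285. ] tri [548.  -83.8  23.7] top@z18 [548.2 -84.2] side@18 [548.7 -78.7]
grip brass1 [313.2 275. ] [281.1 239.6] tri [461.9  38.8  61.8] top@z18 [460.6  39.7] side@18 [464.6  84.1]
grip brass2 [329.6 261.8] [296.5 249.4] tri [494.9   0.7  62.8] top@z18 [4.943e+02 2.000e-01] side@18 [499.7  45.4]
roller [276.7 226.9] [322.7 221.3] tri [575.7 133.   24.7] top@z18 [576.3 133.6] side@18 [576.7 140.2]
foot corner [396.1 207.5] [367.9 307.5] tri [ 637.5 -160.3   21.1] top@z18 [ 633.8 -160.4] side@18 [ 642.3 -157.6]
housing mid [253.7 229.6] [317.3 202.6] tri [566.9 186.5  42.8] top@z18 [567.9 190.1] side@18 [571.4 215.1]
```

Call:
send_rows:
  deltas: "26 -48 0 0 0 -2.5; 52 -97 0 0 0 -5; 79 -146 0 0 0 -7.6; 105 -194 0 0 0 -10.1; 131 -243 0 0 0 -12.7; 157 -292 0 0 0 -15.2; 184 -340 -10 0 0 -17.8; 210 -389 -30 0 0 -20.3; 236 -437 -55 0 0 -22.9; 262 -486 -80 0 0 -25.4"
  fingers: -0.3
  squeeze: 25

```text
time: 1.45
tool_pos: [478.3, 18.3, 124.9]
orientation: [0.0, 0.935, 0.354, 0.001]
contact_force: [0.1, 0.6, 1.3]
gripper_width: 0.647
```

Call:
send_rows:
  deltas: "0 0 0 0 0 0;0 0 0 0 0 0;0 0 0 0 0 0"

```text
time: 1.82
tool_pos: [477.7, 21.2, 126.5]
orientation: [0.0, 0.935, 0.355, 0.001]
contact_force: [-0.0, 0.4, 0.5]
gripper_width: 0.652
```

Run:
```python
from rig import *
import cv2
for n,(r0,r1,c0,c1) in(("side",(150,350,220,420)),("top",(170,320,220,435))):
    c=capture(n); cv2.imwrite(f"pics/{n}1.png",cv2.resize(c["img"][r0:r1,c0:c1,::-1],None,fx=2.9,fy=2.9,interpolation=cv2.INTER_CUBIC))
s=state();print(s["tool_pos"],s["orientation"],s["contact_force"],s["q"],s["time"],s["gripper_width"])
```

```text
[477.737168    21.21024994 126.51585654] [2.90564634e-04 9.34658904e-01 3.55544348e-01 9.30397655e-04] [-0.717275    0.5943381   0.16350671] [-7.44626178e-02 -4.54048672e-02  1.66303196e+00  2.63179694e-04
  1.52203394e+00 -8.01468364e-01] 1.925 0.6494819794368787
```

View pics/side1.png

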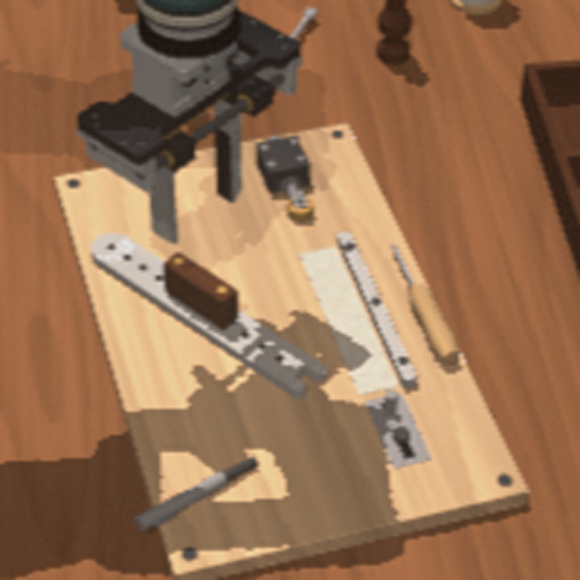

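Call:
send_rows:
  deltas: "0.4 0 -22; 0.4 0 -44; 0.4 0 -66; 0.4 0 -80;0.4 0 -88; 0.4 0 -88;0.4 0 -88"

```text
invalid input
```

Call:
send_rows:
  deltas: "0.4 0 -22 0 0 0; 0.4 0 -44 0 0 0; 0.4 0 -66 0 0 0; 0.4 0 -80 0 0 0; 0.4 0 -88 0 0 0; 0.4 0 -88 0 0 0; 0.4 0 -88 0 0 0"

```text
time: 2.8
tool_pos: [478.7, 20.0, 38.4]
orientation: [0.0, 0.935, 0.355, 0.001]
contact_force: [0.9, -0.1, 0.2]
gripper_width: 0.65
```

Call:
send_rows:
  deltas: "0 0 0 0 0 0;0 0 0 0 0 0;0 0 0 0 0 0;0 0 0 0 0 0"
  fingers: 1
  squeeze: 20

```text
time: 3.3
tool_pos: [478.0, 20.0, 37.5]
orientation: [0.0, 0.935, 0.354, 0.0]
contact_force: [-0.7, 1.2, -0.1]
gripper_width: 0.259
```

Call:
send_rows:
  deltas: "0 0 0 0 0 0;0 0 0 0 0 0;0 0 0 0 0 0"

```text
time: 3.68
tool_pos: [477.9, 19.8, 37.5]
orientation: [0.0, 0.935, 0.354, -0.0]
contact_force: [-2.5, -0.3, 0.8]
gripper_width: 0.21
```

```bash
cat > look.py <<'E'
from rig import *
from h import *
import sys,pickle
o=[]
for n,(r0,r1,c0,c1) in(("side",(180,350,230,410)),("top",(170,320,220,435))):
    c=capture(n); o.append(c); cv2.imwrite(f"pics/{n}{sys.argv[1]}.png",cv2.resize(c["img"][r0:r1,c0:c1,::-1],None,fx=3.5,fy=3.5,interpolation=cv2.INTER_CUBIC))
pickle.dump((o[1],o[0]),open(f"c{sys.argv[1]}.pkl","wb"))
s=state();print(s["tool_pos"].round(1),s["orientation"].round(4),s["contact_force"].round(1),s["moment"].round(2),s["time"],s["gripper_width"])
E
python3 look.py 2
```

```text
[477.8  19.8  37.5] [ 0.000e+00  9.351e-01  3.545e-01 -2.000e-04] [-1.1 -1.2  0.6] [-0.21  0.2  -0.08] 3.775 0.21181484781143334
```

View pics/side2.png

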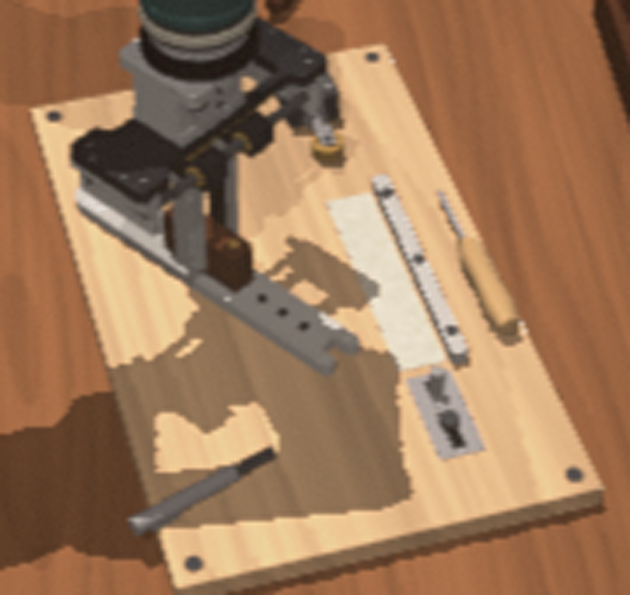

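View pics/top2.png

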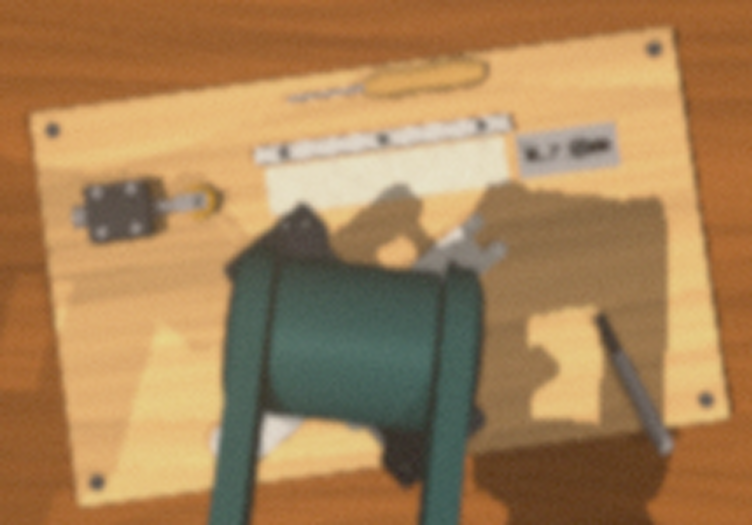

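Run:
```python
import pickle,cv2,numpy as np
T,S=pickle.load(open("c0.pkl","rb"))
a=cv2.resize(T["img"][195:230,360:405,::-1],(630,490),interpolation=cv2.INTER_NEAREST)
b=cv2.resize(S["img"][280:315,340:385,::-1],(630,490),interpolation=cv2.INTER_NEAREST)
cv2.imwrite("pics/footT.png",a);cv2.imwrite("pics/footS.png",b)
```

```text
(no output)
```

View pics/footT.png

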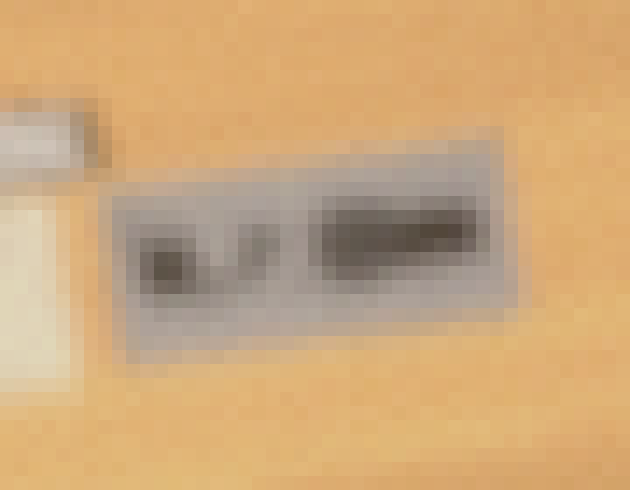

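View pics/footS.png

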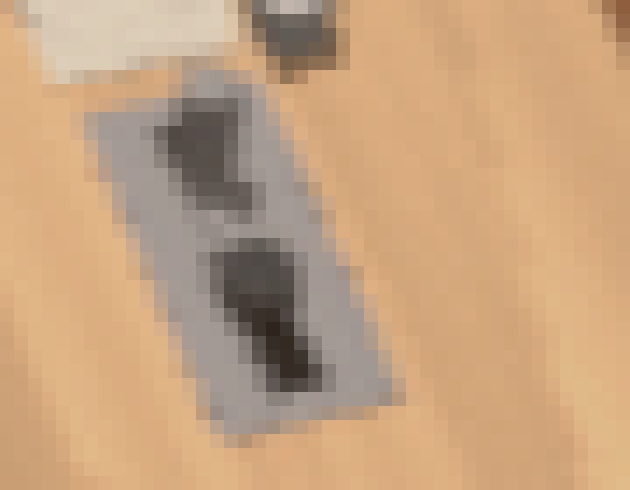

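Run:
```python
from h import *
import pickle
T,S=pickle.load(open("c0.pkl","rb"))
R=np.array([[.9863,.1652],[-.1652,.9863]])
j=lambda X:(R@(X[:2]-[536.2,6.8])).round(1)
f=lambda x,y:(x/14+360-.5,y/14+195-.5); g=lambda x,y:(x/14+340-.5,y/14+280-.5)
print("post top T",j(ray(T,*f(295,245),38.)),"side top",j(ray(S,*g(235,222),38.)),"side base",j(ray(S,*g(258,302),17.)))
print("slot ends T",j(ray(T,*f(145,270),17.)),j(ray(T,*f(487,230),17.)))
print("foot corners",[j(ray(T,*f(*p),17.)) for p in((110,190),(500,130),(525,310),(130,365))])
print("slot ends S",j(ray(S,*g(195,95),17.)),j(ray(S,*g(300,392),17.)), "dark gray blob top/bot",j(ray(S,*g(255,240),17.)))
# project expected post top/base for d
for d in(-7,0,7):
    for z in(17,38):
        X=np.r_[R.T@np.array([62,-125+d])+[536.2,6.8],z]
        for c,o in((T,(360,195)),(S,(340,280))):
            p=c["R"]@X+c["t"];print(d,z,((c["fx"]*p[0]/p[2]+c["cx"]-o[0]+.5)*14).round(),((c["fy"]*p[1]/p[2]+c["cy"]-o[1]+.5)*14).round(),end=" | ")
    print()
```

```text
post top T [  60.6 -138.6] side top [  57.4 -154.4] side base [  62.3 -154.8]
slot ends T [  61.9 -114.5] [  60.8 -175.4]
foot corners [array([  76.9, -110.3]), array([  78.1, -180.3]), array([  45.8, -180. ]), array([  45.6, -109.5])]
slot ends S [  66.8 -109.2] [  62.6 -174.6] dark gray blob top/bot [  66.1 -142.1]
-7 17 243.0 256.0 | -7 17 212.0 201.0 | -7 38 257.0 242.0 | -7 38 218.0 116.0 | 
0 17 204.0 262.0 | 0 17 198.0 170.0 | 0 38 217.0 248.0 | 0 38 204.0 85.0 | 
7 17 165.0 267.0 | 7 17 185.0 139.0 | 7 38 177.0 253.0 | 7 38 190.0 54.0 |
```

Call:
send_rows:
  deltas: "0 0 2 0 0 0; 0 0 4 0 0 0; 11 1 4 0 0 -2; 22 1.5 4 0 0 -4; 33 2.2 4 0 0 -6; 44 3 4 0 0 -8; 55 3.6 4 0 0 -10; 66 4.4 4 0 0 -12.1; 66 4.4 4 0 0 -12.1; 66 4.4 4 0 0 -12.1"

```text
time: 5.03
tool_pos: [543.5, 24.4, 41.2]
orientation: [-0.0, 0.967, 0.254, -0.0]
contact_force: [-0.9, -0.4, -3.0]
gripper_width: 0.21
```

```bash
python3 look.py 3
```

```text
[543.5  24.4  41.4] [-1.000e-04  9.672e-01  2.541e-01 -2.000e-04] [ 0.5  0.7 -2.5] [-0.02  0.02 -0.02] 5.125 0.21203741784646532
```

View pics/side3.png

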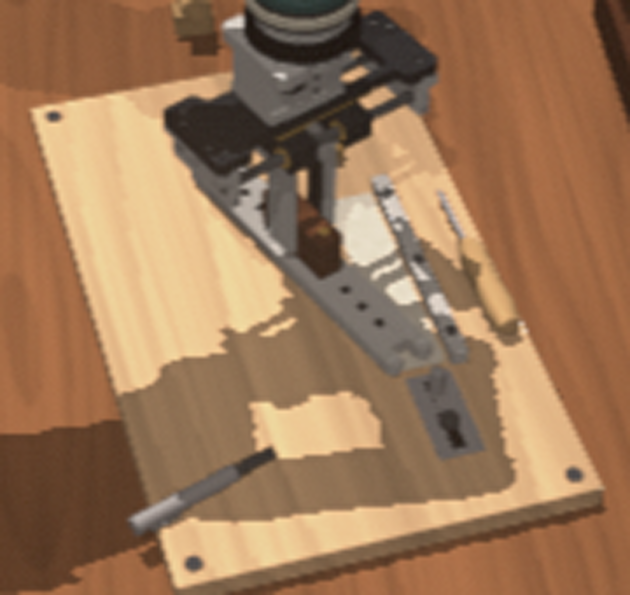

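View pics/top3.png

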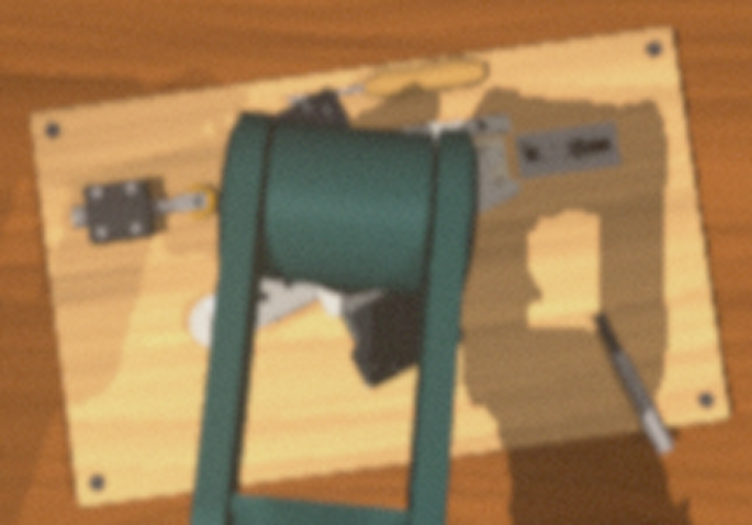

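Run:
```python
import pickle,cv2,numpy as np
T,S=pickle.load(open("c3.pkl","rb"))
a=cv2.resize(T["img"][195:240,345:405,::-1],None,fx=12,fy=12,interpolation=cv2.INTER_NEAREST)
b=cv2.resize(S["img"][255:315,320:380,::-1],None,fx=9,fy=9,interpolation=cv2.INTER_NEAREST)
cv2.imwrite("pics/heelT.png",cv2.convertScaleAbs(a,alpha=1.4));cv2.imwrite("pics/heelS.png",cv2.convertScaleAbs(b,alpha=1.4))
```

```text
(no output)
```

View pics/heelT.png

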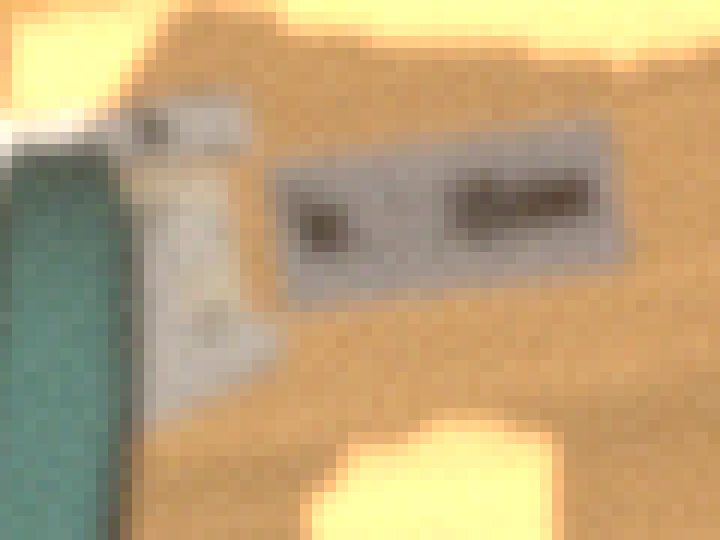

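View pics/heelS.png

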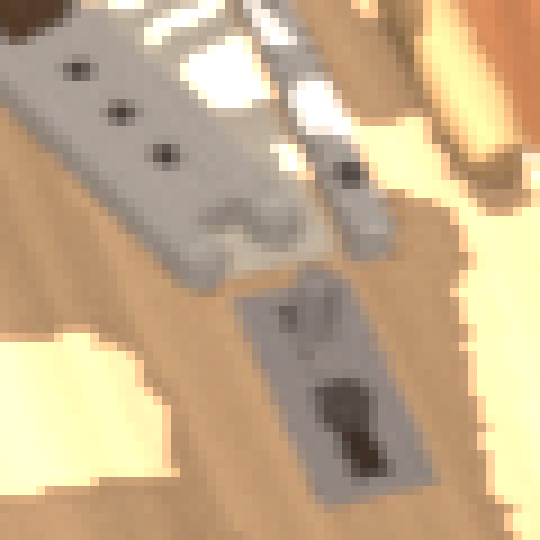

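Run:
```python
from h import *
import pickle
T,S=pickle.load(open("c3.pkl","rb"))
R=np.array([[.9863,.1652],[-.1652,.9863]])
j=lambda X:(R@(X[:2]-[536.2,6.8]))
P=[]
for p in((75,68),(120,111),(165,153)):
    q=dark(S["img"],p[0]/9+320-.5,p[1]/9+255-.5,2); X=ray(S,*q,30.);P.append(j(X));print(np.round(q,1),X.round(1),j(X).round(1))
d=P[2]-P[0];print("angle",np.degrees(np.arctan2(d[0],-d[1])),"x at y=-125",P[2]+d*(-125-P[2][1])/d[1])
t=j(np.array([543.5,24.4]));print("tool jig",t, "grip-hole dist",[np.linalg.norm(x-t).round(1) for x in P])
for dd in(-4,0,4):
  for z in(16,38):
    X=np.r_[R.T@np.array([62,-125+dd])+[536.2,6.8],z]
    p=S["R"]@X+S["t"];print(dd,z,((S["fx"]*p[0]/p[2]+S["cx"]-320+.5)*9).round(),((S["fy"]*p[1]/p[2]+S["cy"]-255+.5)*9).round())
```

```text
[328.2 262.3] [569.9 -18.8  30. ] [ 29.  -30.8]
[333.  267.1] [579.1 -35.5  30. ] [ 35.3 -48.8]
[337.9 271.7] [588.6 -51.7  30. ] [ 42.  -66.4]
angle 20.062364043361836 x at y=-125 [  63.44766274 -125.        ]
tool jig [10.10751 16.15292] grip-hole dist [np.float64(50.6), np.float64(69.7), np.float64(88.5)]
-4 16 312.0 348.0
-4 38 316.0 291.0
0 16 307.0 337.0
0 38 311.0 280.0
4 16 302.0 325.0
4 38 306.0 268.0
```

Call:
send_rows:
  deltas: "2.5 -4.4 0 0 0 0; 4.9 -8.7 0 0 0 0; 7.4 -13.1 0 0 0 0; 9.4 -16.5 0 0 0 0; 11.3 -20 0 0 0 0; 11.8 -20.9 0 0 0 0; 11.8 -20.9 0 0 0 0; 11.8 -20.9 0 0 0 0"

```text
time: 6.12
tool_pos: [555.7, 3.7, 41.5]
orientation: [-0.0, 0.967, 0.254, 0.0]
contact_force: [-0.5, 0.0, -2.9]
gripper_width: 0.211
```

Call:
send_rows:
  deltas: "0.5 -0.9 0 0 0 0; 1 -1.75 0 0 0 0; 1.5 -2.6 0 0 0 0; 1.5 -2.6 0 0 0 0"

```text
time: 6.62
tool_pos: [557.4, 0.8, 41.5]
orientation: [0.0, 0.967, 0.254, 0.0]
contact_force: [-0.7, -0.4, -3.3]
gripper_width: 0.209
```

```bash
python3 look.py 4;  python3 - <<'E'
import pickle,cv2,numpy as np
T,S=pickle.load(open("c4.pkl","rb"))
b=cv2.resize(S["img"][255:315,320:380,::-1],None,fx=9,fy=9,interpolation=cv2.INTER_NEAREST)
cv2.imwrite("pics/heelS4.png",cv2.convertScaleAbs(b,alpha=1.4))
E
```

```text
[557.3   0.9  41.5] [-0.      0.9672  0.2539  0.    ] [-0.5 -0.1 -2.9] [-0.08 -0.01 -0.01] 6.725 0.21204050325842214
```

View pics/heelS4.png

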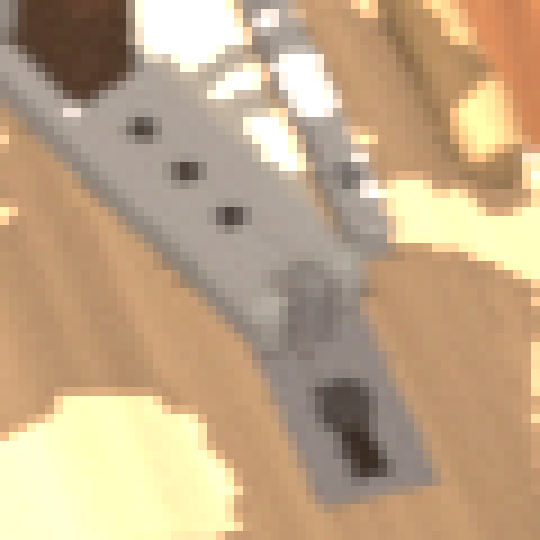

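Call:
send_rows:
  deltas: "0.35 -0.6 0 0 0 0; 0.7 -1.2 0 0 0 0; 1.05 -1.8 0 0 0 0; 1.4 -2.4 0 0 0 0"

```text
time: 7.22
tool_pos: [558.8, -1.6, 41.5]
orientation: [0.0, 0.967, 0.254, 0.0]
contact_force: [0.2, -0.1, -3.2]
gripper_width: 0.212
```

Call:
send_rows:
  deltas: "0.35 -0.6 0 0 0 0; 0.7 -1.2 0 0 0 0; 1 -1.7 0 0 0 0"

```text
time: 7.6
tool_pos: [559.7, -3.2, 41.5]
orientation: [-0.0, 0.967, 0.254, 0.0]
contact_force: [1.0, -0.5, -3.0]
gripper_width: 0.211
```

Call:
send_rows:
  deltas: "0.35 -0.6 0 0 0 0; 0.7 -1.2 0 0 0 0; 0.7 -1.2 0 0 0 0"

```text
time: 7.98
tool_pos: [560.4, -4.5, 41.5]
orientation: [-0.0, 0.967, 0.254, 0.0]
contact_force: [-0.3, -0.4, -2.5]
gripper_width: 0.212
```

Call:
send_rows:
  deltas: "0.35 -0.6 0 0 0 0; 0.7 -1.2 0 0 0 0; 0.7 -1.2 0 0 0 0"

```text
time: 8.35
tool_pos: [561.2, -5.7, 41.5]
orientation: [0.0, 0.967, 0.254, 0.0]
contact_force: [0.8, -0.3, -3.4]
gripper_width: 0.213
```

Call:
send_rows:
  deltas: "0.25 -0.45 0 0 0 0; 0.5 -0.9 0 0 0 0; 0.5 -0.9 0 0 0 0"

```text
time: 8.72
tool_pos: [561.5, -6.4, 41.5]
orientation: [-0.0, 0.967, 0.254, -0.0]
contact_force: [-0.0, 0.2, -3.3]
gripper_width: 0.211
```

Call:
send_rows:
  deltas: "0.25 -0.45 0 0 0 0; 0.5 -0.9 0 0 0 0; 0.5 -0.9 0 0 0 0"

```text
time: 9.1
tool_pos: [561.6, -6.5, 41.5]
orientation: [-0.001, 0.967, 0.254, -0.0]
contact_force: [-2.9, 4.3, -0.2]
gripper_width: 0.211
```

Call:
send_rows:
  deltas: "0.2 -0.35 0 0 0 0; 0.2 -0.35 0 0 0 0; 0.2 -0.35 0 0 0 0"

```text
time: 9.48
tool_pos: [561.7, -6.5, 41.5]
orientation: [-0.001, 0.967, 0.254, -0.0]
contact_force: [-2.9, 5.7, -0.5]
gripper_width: 0.213
```

```bash
python3 look.py 5;  python3 - <<'E'
import pickle,cv2,numpy as np
T,S=pickle.load(open("c5.pkl","rb"))
b=cv2.resize(S["img"][255:315,320:380,::-1],None,fx=9,fy=9,interpolation=cv2.INTER_NEAREST)
cv2.imwrite("pics/heelS5.png",cv2.convertScaleAbs(b,alpha=1.4))
E
```

```text
[561.7  -6.5  41.5] [-1.200e-03  9.672e-01  2.541e-01 -4.000e-04] [-2.9  5.9  0.6] [ 0.81  0.54 -0.01] 9.575 0.21400474259959637
```

View pics/heelS5.png

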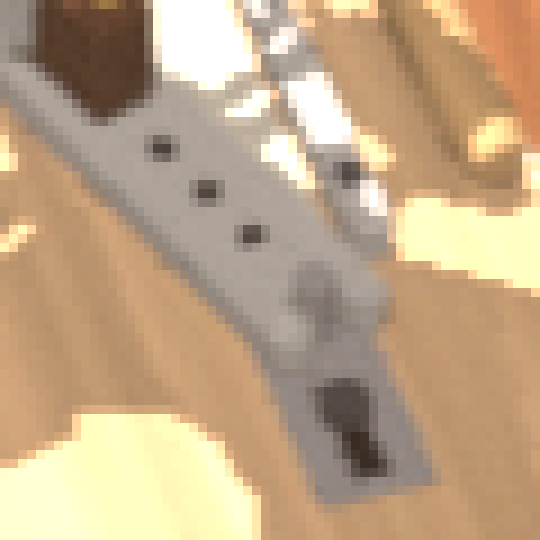

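Call:
send_rows:
  deltas: "0.15 -0.25 -0.4 0 0 0; 0.3 -0.5 -0.8 0 0 0; 0.3 -0.5 -1.2 0 0 0; 0.3 -0.5 -1.2 0 0 0"

```text
time: 10.07
tool_pos: [561.7, -6.5, 40.4]
orientation: [-0.002, 0.967, 0.254, -0.0]
contact_force: [-3.9, 6.6, 0.7]
gripper_width: 0.214
```

Call:
send_rows:
  deltas: "0 0 -0.4 0 0 0; 0.1 -0.15 -0.8 0 0 0; 0.1 -0.15 -1.3 0 0 0; 0.1 -0.15 -1.3 0 0 0"

```text
time: 10.58
tool_pos: [561.8, -6.6, 39.4]
orientation: [-0.002, 0.967, 0.254, -0.0]
contact_force: [-4.3, 6.9, 2.1]
gripper_width: 0.209
```

Call:
send_rows:
  deltas: "1.7 1 0 0 0 -1; 3.5 1.9 0 0 0 -2; 5.3 2.8 0 0 0 -3; 7.1 3.7 0 0 0 -4; 7.1 3.7 0 0 0 -4"

```text
time: 11.2
tool_pos: [569.0, -2.9, 39.4]
orientation: [-0.002, 0.975, 0.22, -0.001]
contact_force: [-4.2, 6.6, 1.6]
gripper_width: 0.213
```

Call:
send_rows:
  deltas: "1.8 0.8 0 0 0 -1; 3.6 1.6 0 0 0 -2; 5.4 2.3 0 0 0 -3; 7.3 3.1 0 0 0 -4; 9.1 3.8 0 0 0 -5; 11 4.5 0 0 0 -6; 11 4.5 0 0 0 -6"

```text
time: 12.08
tool_pos: [580.0, 1.5, 39.2]
orientation: [-0.002, 0.986, 0.169, -0.001]
contact_force: [-3.4, 5.9, 1.4]
gripper_width: 0.215
```

Call:
send_rows:
  deltas: "1.9 0.6 0 0 0 -1; 3.8 1.2 0 0 0 -2; 3.8 1.2 0 0 0 -2"

```text
time: 12.45
tool_pos: [583.8, 2.7, 39.2]
orientation: [-0.002, 0.988, 0.151, -0.001]
contact_force: [-3.9, 5.5, 0.8]
gripper_width: 0.213
```

Call:
send_rows:
  deltas: "1.9 0.5 0 0 0 -1; 3.8 1 0 0 0 -2; 3.8 1 0 0 0 -2"

```text
time: 12.82
tool_pos: [587.6, 3.8, 39.1]
orientation: [-0.002, 0.991, 0.134, -0.001]
contact_force: [-4.1, 5.8, 0.7]
gripper_width: 0.215
```

Call:
send_rows:
  deltas: "1.9 0.5 0 0 0 -1; 3.8 1 0 0 0 -2; 3.8 1 0 0 0 -2"

```text
time: 13.2
tool_pos: [590.8, 4.5, 39.1]
orientation: [-0.001, 0.993, 0.117, -0.002]
contact_force: [-4.7, 5.7, 1.6]
gripper_width: 0.212
```

Call:
send_rows:
  deltas: "1.9 0.5 0 0 0 -1; 3.9 0.9 0 0 0 -2; 3.9 0.9 0 0 0 -2"

```text
time: 13.58
tool_pos: [595.1, 5.4, 39.1]
orientation: [-0.001, 0.995, 0.1, -0.001]
contact_force: [-3.5, 6.2, 0.9]
gripper_width: 0.212
```

```bash
python3 look.py 6
```

```text
[595.1   5.4  39.1] [-0.0015  0.995   0.0996 -0.001 ] [-3.2  5.6  1.5] [ 1.08  0.91 -0.14] 13.675 0.2097671513674765
```

View pics/side6.png

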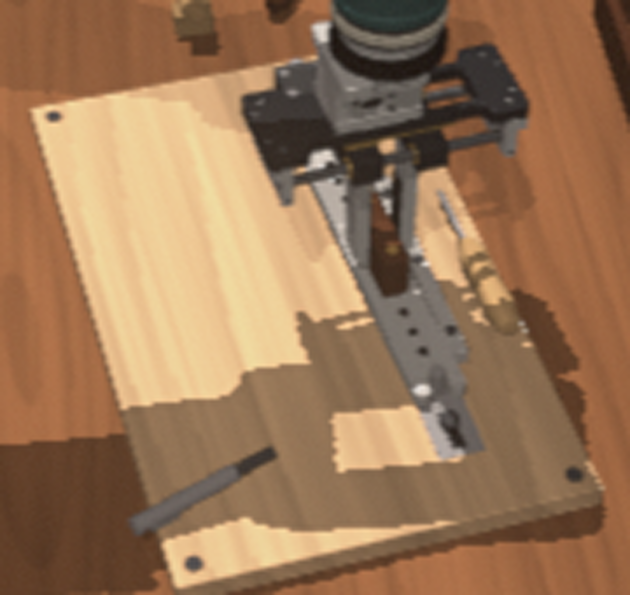

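View pics/top6.png

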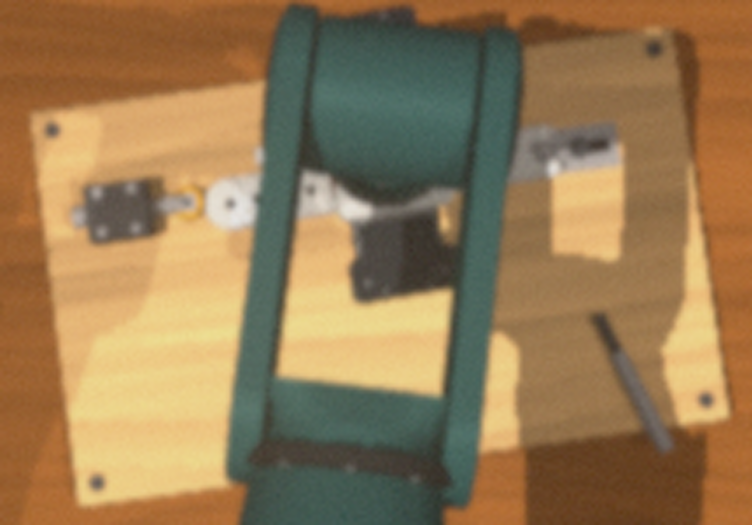

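Call:
send_rows:
  deltas: "1 0.2 0 0 0 -0.5; 2 0.4 0 0 0 -1; 2 0.4 0 0 0 -1"

```text
time: 14.05
tool_pos: [597.1, 5.8, 39.1]
orientation: [-0.001, 0.996, 0.091, -0.001]
contact_force: [-3.7, 4.8, 1.2]
gripper_width: 0.212
```

Call:
send_rows:
  deltas: "0.7 0.1 0 0 0 -0.4; 1.4 0.2 0 0 0 -0.8; 1.4 0.2 0 0 0 -0.8"

```text
time: 14.42
tool_pos: [598.3, 6.0, 39.1]
orientation: [-0.002, 0.996, 0.084, -0.001]
contact_force: [-5.0, 5.3, 0.8]
gripper_width: 0.212
```

Call:
send_rows:
  deltas: "0.4 0 0 0 0 -0.1; 0.8 0 0 0 0 -0.2; 0.8 0 0 0 0 -0.2"

```text
time: 14.8
tool_pos: [598.4, 6.0, 39.1]
orientation: [-0.001, 0.997, 0.082, -0.002]
contact_force: [-6.9, 6.0, 2.5]
gripper_width: 0.209
```

```bash
python3 look.py 7;  python3 - <<'E'
import pickle,cv2,numpy as np
T,S=pickle.load(open("c7.pkl","rb"))
b=cv2.resize(S["img"][215:305,305:385,::-1],None,fx=7,fy=6.6,interpolation=cv2.INTER_NEAREST)
cv2.imwrite("pics/heelS7.png",cv2.convertScaleAbs(b,alpha=1.4))
E
```

```text
[598.4   6.   39.1] [-0.0015  0.9966  0.0824 -0.0021] [-6.1  5.4  3.6] [1.   1.31 0.02] 14.9 0.21225352599294198
```

View pics/heelS7.png

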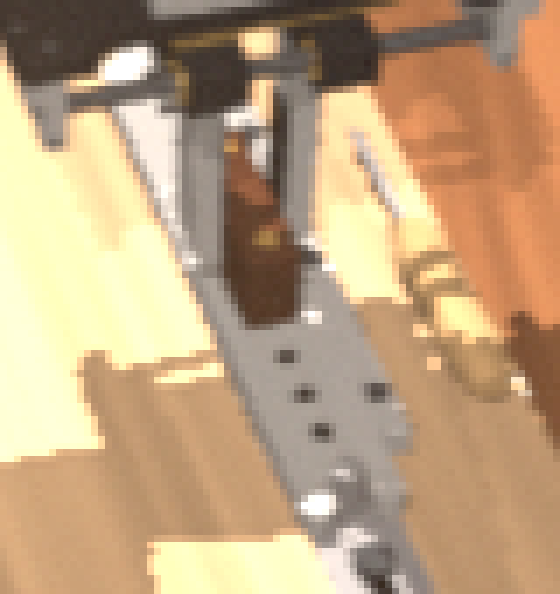

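View pics/top7.png

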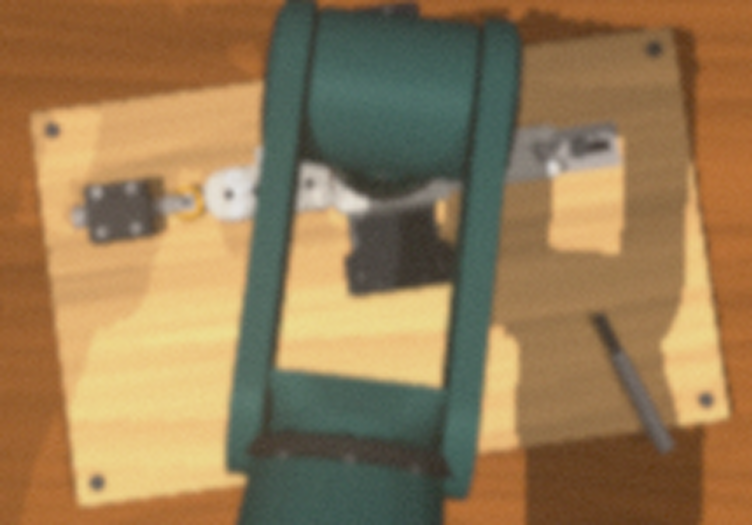

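Call:
send_rows:
  deltas: "0.3 0.1 0 0 0 0; 0.6 0.3 0 0 0 0; 0.8 0.5 0 0 0 0; 0.8 0.5 0 0 0 0"

```text
time: 15.4
tool_pos: [598.4, 6.0, 39.1]
orientation: [-0.001, 0.997, 0.082, -0.003]
contact_force: [-7.3, 4.3, 3.5]
gripper_width: 0.213
```

```bash
python3 -c "
from rig import *
s=state();print(s['contact_force'],s['moment'],s['orientation'],s['tool_pos'])"
```

```text
[-7.27902379  4.291418    3.52880978] [0.8829784  1.67624595 0.00264505] [-0.00112235  0.99659644  0.08237257 -0.00300444] [598.41187899   6.03156039  39.1274061 ]
```

Call:
send_rows:
  deltas: "-0.3 0.3 0 0 0 0; -0.6 0.7 -0.2 0 0 0; -0.7 1 -0.4 0 0 0; -0.7 1 -0.4 0 0 0"

```text
time: 15.9
tool_pos: [598.4, 6.0, 39.1]
orientation: [-0.0, 0.997, 0.082, -0.002]
contact_force: [-5.9, 2.5, 4.7]
gripper_width: 0.213
```

Call:
send_rows:
  deltas: "0 0 0 0 0 0; 0 0 0 0 0 0; 0 0 0 0 0 0; 0 0 0 0 0 0"
  fingers: 0.14

```text
time: 16.4
tool_pos: [600.8, 5.8, 38.7]
orientation: [0.0, 0.997, 0.082, 0.0]
contact_force: [0.2, -0.1, 0.1]
gripper_width: 0.429
```

```bash
python3 look.py 8;  python3 - <<'E'
import pickle,cv2,numpy as np
T,S=pickle.load(open("c8.pkl","rb"))
b=cv2.resize(S["img"][215:305,305:385,::-1],None,fx=7,fy=6.6,interpolation=cv2.INTER_NEAREST)
cv2.imwrite("pics/heelS8.png",cv2.convertScaleAbs(b,alpha=1.4))
E
```

```text
[600.6   5.8  38.6] [1.000e-04 9.966e-01 8.210e-02 2.000e-04] [ 0.6 -0.9 -0.9] [-0.08  0.09  0.01] 16.5 0.43089976061725727
```

View pics/heelS8.png

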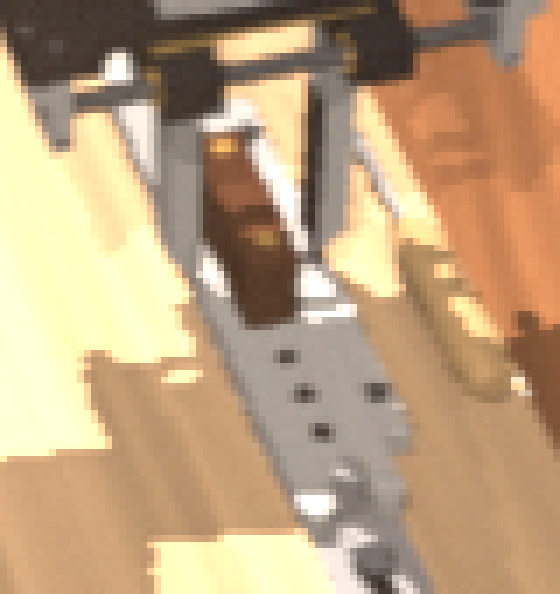

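Call:
send_rows:
  deltas: "-1.5 0 10 0 0 0; -1.5 0 30 0 0 0; -1.5 0 55 0 0 0; -1.5 0 85 0 0 0; -1.5 0 120 0 0 0; -30 30 130 0 0 0; -70 70 140 0 0 0; -110 110 150 0 0 0; -150 150 150 0 0 0; -190 190 150 0 0 0"

```text
time: 17.75
tool_pos: [409.2, 197.1, 189.8]
orientation: [-0.0, 0.997, 0.082, 0.001]
contact_force: [0.2, 0.5, 0.2]
gripper_width: 0.429
```

Call:
send_rows:
  deltas: "-30 30 0 0 0 0; -60 60 0 0 0 0; -80 100 0 0 0 0; -80 140 0 0 0 0; -80 140 0 0 0 0; -80 140 0 0 0 0"

```text
time: 18.5
tool_pos: [330.4, 335.5, 189.0]
orientation: [0.0, 0.997, 0.082, 0.0]
contact_force: [0.7, 0.1, 0.8]
gripper_width: 0.432
```

```bash
python3 look.py 9;  python3 - <<'E'
import pickle,cv2,numpy as np
T,S=pickle.load(open("c9.pkl","rb"))
a=cv2.resize(T["img"][185:250,235:415,::-1],None,fx=4.4,fy=4.4,interpolation=cv2.INTER_CUBIC)
cv2.imwrite("pics/T9.png",a)
E
```

```text
[330.7 335.1 188.9] [1.000e-04 9.967e-01 8.150e-02 2.000e-04] [-0.   0.3  0.3] [-0.11  0.01 -0.04] 18.6 0.42807844383004423
```

View pics/side9.png

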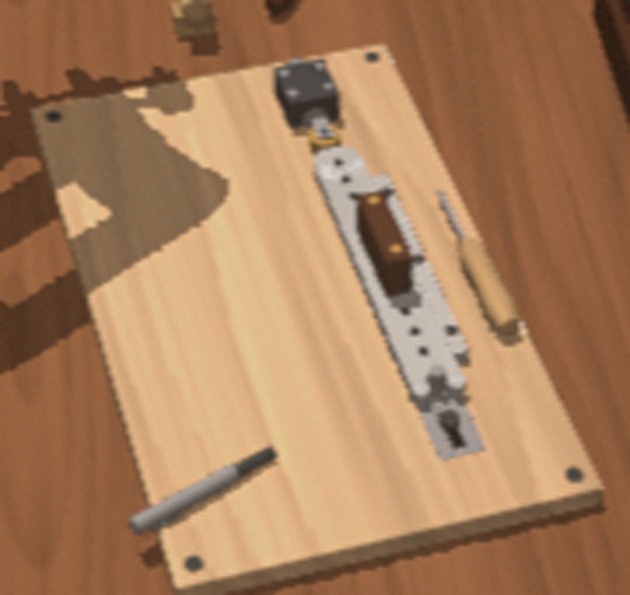

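View pics/T9.png

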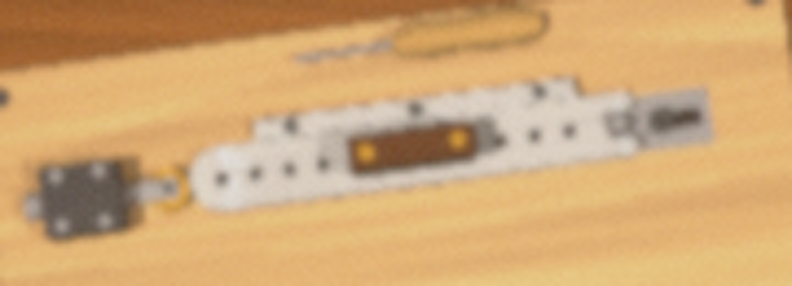

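Bar lies along the fence with the roller on the tip and the post in the fork. I'll measure the bar's holes and the fence's screws for the angle and the gap.

Run:
```python
from h import *
import pickle
T,S=pickle.load(open("c9.pkl","rb"))
R=np.array([[.9863,.1652],[-.1652,.9863]])
j=lambda X:np.r_[R@(X[:2]-[536.2,6.8]),X[2]]
f=lambda x,y:(x/4.4+235-.4,y/4.4+185-.4); g=lambda x,y:(x/3.5+230-.36,y/3.5+180-.36)
P={}
for n,a,b in(("tip hole",(221,179),(338,163)),("heel hole",(570,131),(423,351)),("heel2",(535,136),(414,331)),("fence+",(291,124),(381,187)),("fence0",(415,109),(416,259)),("fence-",(540,91),(452,331))):
    p=dark(T["img"],*f(*a),2);q=dark(S["img"],*g(*b),2)
    zz=26. if "fence" not in n else 28.
    P[n]=j(ray(T,*p,zz));print(n,np.round(p,1),np.round(q,1),"tri",j(tri(T,p,S,q)).round(1),"top",P[n].round(1),"side",j(ray(S,*q,zz)).round(1))
d=P["tip hole"]-P["heel hole"];print("bar ang vs jig (top)",np.arctan2(-d[0],d[1]))
d=P["fence+"]-P["fence-"];print("fence ang",np.arctan2(-d[0],d[1]))
```

```text
tip hole [284.9 225.1] [326.2 225.9] tri [62.1 97.  26.3] top [61.4 97.2 26. ] side [62.9 97.2 26. ]
heel hole [363.9 214.3] [350.5 279.9] tri [ 62.1 -98.7  29.3] top [ 61.8 -98.9  26. ] side [ 63.7 -96.   26. ]
heel2 [356.  215.3] [348.  274.2] tri [ 62.2 -79.3  28.5] top [ 61.8 -79.3  26. ] side [ 63.8 -77.2  26. ]
fence+ [300.6 212.8] [338.5 234.6] tri [84.2 55.3 28.6] top [86. 55. 28.] side [82.6 56.2 28. ]
fence0 [328.9 209.4] [346.2 254.6] tri [ 82.7 -14.6  25.8] top [ 85.1 -15.2  28. ] side [ 79.1 -16.3  28. ]
fence- [357.  205.2] [358.6 273.9] tri [ 86.7 -85.1  28.4] top [ 86.2 -85.   28. ] side [ 87.4 -84.8  28. ]
bar ang vs jig (top) 0.002054684970534996
fence ang 0.0007844429940386436
```

Run:
```python
from rig import *
from h import *
import pickle
R=np.array([[.9863,.1652],[-.1652,.9863]])
j=lambda X:np.r_[R@(X[:2]-[536.2,6.8]),X[2]]
Ts=[capture("top") for _ in range(4)];Ss=[capture("side") for _ in range(4)]
T,S=dict(Ts[0]),dict(Ss[0])
T["img"]=np.mean([t["img"] for t in Ts],0).astype(np.uint8);S["img"]=np.mean([t["img"] for t in Ss],0).astype(np.uint8)
f=lambda x,y:(x/4.4+235-.4,y/4.4+185-.4); g=lambda x,y:(x/3.5+230-.36,y/3.5+180-.36)
for n,a,b in(("tip1",(221,179),(338,163)),("tip2",(256,174),(346,181)),("heel hole",(570,131),(423,351)),("heel2",(535,136),(414,331)),("heel3",(500,141),(405,311))):
  for r in(2,3):
    p=dark(T["img"],*f(*a),r);q=dark(S["img"],*g(*b),r)
    print(n,r,"tri",j(tri(T,p,S,q)).round(1))
T0,S0=pickle.load(open("c9.pkl","rb"));print("change since c9",cv2.absdiff(S["img"],S0["img"])[220:300,310:370].mean())
b=cv2.resize(S["img"][215:305,305:385,::-1],None,fx=7,fy=6.6,interpolation=cv2.INTER_CUBIC)
cv2.imwrite("pics/S10.png",b);print(state()["time"])
```

```text
tip1 2 tri [62.  97.1 26.3]
tip1 3 tri [62.  97.2 26.2]
tip2 2 tri [62.1 77.8 26.5]
tip2 3 tri [62.1 77.8 26.4]
heel hole 2 tri [ 62.1 -98.7  29.3]
heel hole 3 tri [ 62.  -98.7  29.3]
heel2 2 tri [ 62.2 -79.3  28.5]
heel2 3 tri [ 62.2 -79.2  28.6]
heel3 2 tri [ 62.7 -57.1  26.2]
heel3 3 tri [ 62.9 -55.7  28.9]
change since c9 0.7389583333333334
19.0
```

View pics/S10.png

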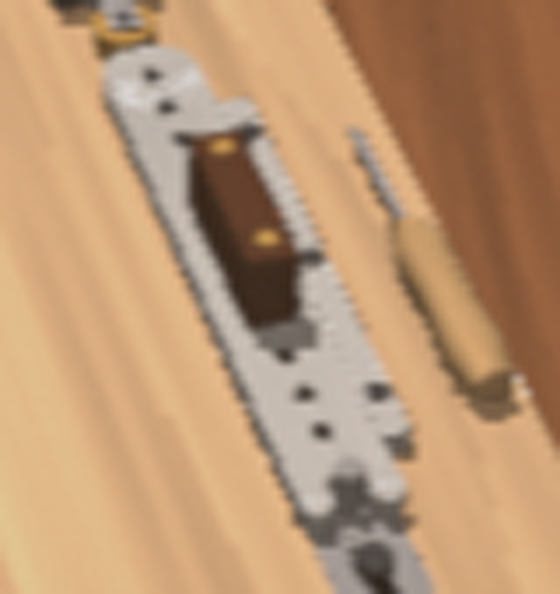

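Call:
send_rows:
  deltas: "30 -39 0 0 0 0; 60 -78 0 0 0 0; 91 -117 0 0 0 0; 121 -156 0 0 0 0; 151 -195 0 0 0 0; 181 -234 -10 0 0 0; 212 -273 -25 0 0 0; 242 -312 -45 0 0 0; 272 -351 -70 0 0 0; 272 -351 -90 0 0 0"
  fingers: 1
  squeeze: 10

```text
time: 20.25
tool_pos: [603.5, -18.2, 96.6]
orientation: [0.0, 0.997, 0.08, -0.001]
contact_force: [-0.0, 1.1, 0.1]
gripper_width: 0.003
```

Call:
send_rows:
  deltas: "0 0 -10 0 0 0; 0 0 -20 0 0 0; 0 0 -25 0 0 0; 0 0 -28 0 0 0; 0 0 -28 0 0 0"

```text
time: 20.88
tool_pos: [602.5, -14.8, 71.0]
orientation: [0.0, 0.997, 0.082, 0.0]
contact_force: [0.1, -0.6, 0.5]
gripper_width: 0.009
```

Call:
send_rows:
  deltas: "0 0 -1 0 0 0; 0 0 -2 0 0 0; 0 0 -3 0 0 0; 0 0 -3 0 0 0"

```text
time: 21.38
tool_pos: [602.3, -15.0, 67.5]
orientation: [-0.0, 0.997, 0.082, -0.0]
contact_force: [0.9, 0.3, 0.2]
gripper_width: 0.003
```

Call:
send_rows:
  deltas: "0 0 -0.5 0 0 0; 0 0 -1 0 0 0; 0 0 -1 0 0 0"

```text
time: 21.75
tool_pos: [602.4, -15.0, 66.5]
orientation: [-0.0, 0.997, 0.082, -0.0]
contact_force: [-0.4, -0.5, -0.4]
gripper_width: 0.002
```

Call:
send_rows:
  deltas: "0 0 -0.5 0 0 0; 0 0 -1 0 0 0; 0 0 -1 0 0 0"

```text
time: 22.12
tool_pos: [602.6, -15.1, 66.0]
orientation: [0.0, 0.997, 0.082, 0.0]
contact_force: [-0.6, 0.4, 1.5]
gripper_width: 0.004
```

Call:
send_rows:
  deltas: "0 0 -0.4 0 0 0; 0 0 -0.4 0 0 0"

```text
time: 22.38
tool_pos: [602.5, -15.3, 65.2]
orientation: [0.0, 0.997, 0.082, 0.0]
contact_force: [-0.1, -0.5, 0.4]
gripper_width: 0.007
```

Call:
send_rows:
  deltas: "0 0 -0.4 0 0 0; 0 0 -0.4 0 0 0"

```text
time: 22.62
tool_pos: [602.4, -15.1, 64.7]
orientation: [0.0, 0.997, 0.082, 0.0]
contact_force: [-0.2, -1.0, 0.3]
gripper_width: 0.005
```

Call:
send_rows:
  deltas: "0 0 -0.4 0 0 0; 0 0 -0.4 0 0 0"

```text
time: 22.88
tool_pos: [602.4, -15.0, 64.4]
orientation: [-0.0, 0.997, 0.082, 0.0]
contact_force: [-0.2, -1.4, 0.7]
gripper_width: 0.005
```

Call:
send_rows:
  deltas: "0 0 -0.4 0 0 0; 0 0 -0.4 0 0 0"

```text
time: 23.12
tool_pos: [602.4, -15.0, 64.3]
orientation: [-0.0, 0.997, 0.082, 0.0]
contact_force: [-0.7, -0.8, 2.9]
gripper_width: 0.005
```

Call:
send_rows:
  deltas: "0 0 -0.3 0 0 0; 0 0 -0.3 0 0 0"

```text
time: 23.38
tool_pos: [602.5, -15.0, 64.3]
orientation: [0.0, 0.997, 0.082, 0.0]
contact_force: [-0.9, 0.1, 5.2]
gripper_width: 0.002
```

The bar is now seated: the grip top stopped firm at about 64.3 mm. I'll raise the tool and look again.

Call:
send_rows:
  deltas: "0 0 5 0 0 0; 0 0 20 0 0 0; 0 0 50 0 0 0; 0 0 90 0 0 0; -20 30 110 0 0 0; -60 70 120 0 0 0; -100 110 125 0 0 0; -140 150 125 0 0 0; -180 190 125 0 0 0; -220 230 125 0 0 0"

```text
time: 24.62
tool_pos: [381.1, 216.3, 189.6]
orientation: [-0.001, 0.997, 0.082, 0.001]
contact_force: [0.7, 1.1, 0.3]
gripper_width: 0.006
```

Call:
send_rows:
  deltas: "-25 40 0 0 0 0; -50 80 0 0 0 0; -50 120 0 0 0 0; -50 120 0 0 0 0; -50 120 0 0 0 0; -50 120 0 0 0 0"

```text
time: 25.38
tool_pos: [332.8, 334.1, 189.0]
orientation: [0.0, 0.997, 0.081, 0.0]
contact_force: [0.8, -0.4, -0.8]
gripper_width: 0.005
```

```bash
python3 look.py 11
python3 - <<'E'
from h import *
import pickle
T,S=pickle.load(open("c11.pkl","rb"));T0,S0=pickle.load(open("c0.pkl","rb"))
R=np.array([[.9863,.1652],[-.1652,.9863]])
j=lambda X:np.r_[R@(X[:2]-[536.2,6.8]),X[2]]
f=lambda x,y:(x/4.4+235-.4,y/4.4+185-.4); g=lambda x,y:(x/3.5+230-.36,y/3.5+180-.36)
P={}
for n,a,b in(("tip1",(221,179),(338,163)),("tip2",(256,174),(346,181)),("heel hole",(570,131),(423,351)),("heel2",(535,136),(414,331))):
    p=dark(T["img"],*f(*a),2);q=dark(S["img"],*g(*b),2)
    P[n]=j(tri(T,p,S,q));print(n,"tri",P[n].round(1),"top",j(ray(T,*p,26.)).round(1))
d=P["tip1"]-P["heel hole"];print(np.arctan2(-d[0],d[1]))
cv2.imwrite("pics/T11.png",cv2.resize(T["img"][165:325,220:435,::-1],None,fx=3.6,fy=3.6,interpolation=cv2.INTER_CUBIC))
E
```

```text
[332.8 334.1 188.9] [-0.000e+00  9.967e-01  8.130e-02  2.000e-04] [ 0.2 -0.7 -0.5] [-0.09  0.09  0.04] 25.475 0.007672390129258104
tip1 tri [62.1 97.1 25.7] top [61.  97.3 26. ]
tip2 tri [62.2 77.3 26.3] top [61.7 77.5 26. ]
heel hole tri [ 62.2 -98.5  26.5] top [ 61.8 -98.4  26. ]
heel2 tri [ 62.2 -79.5  26.2] top [ 61.7 -79.3  26. ]
0.0005324038519115591
```

View pics/T11.png

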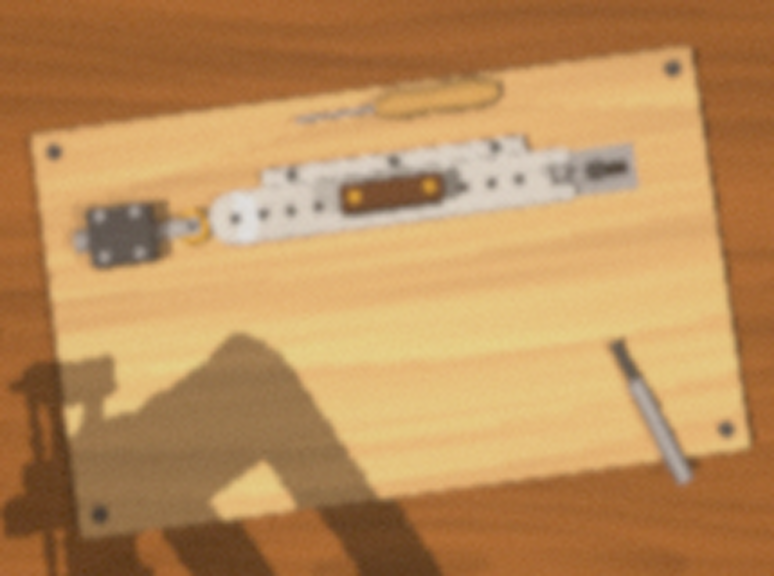

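View pics/side11.png

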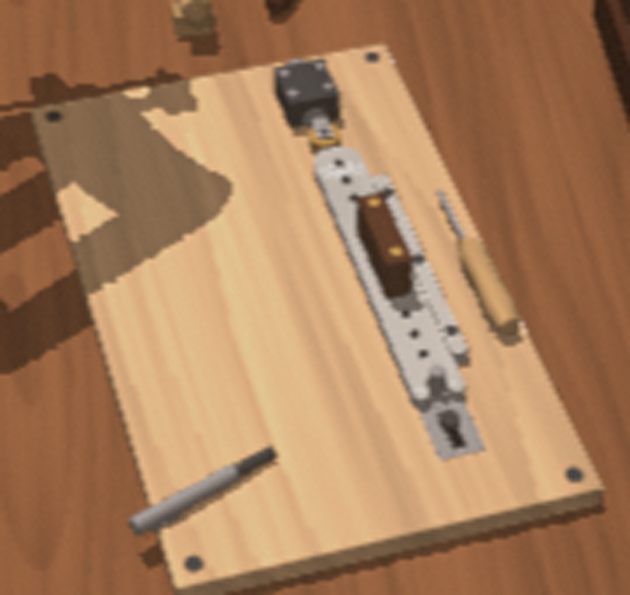

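The heel has gone down and the bar is flat, within 1 mm from end to end. It is still in line and against the fence, so I'm handing in.

```bash
python3 -c "
from rig import *
print(job_done())"
```

```text
the job is handed in; nothing more can be done
None
```

The bar is set and handed in at about 25.5 s; `job_done()` reports no verdict.

**What I did**
- I gripped the bar by its wooden grip and turned it to about 20° out of line. I then felt for the post along the slot and hooked the fork on it.
- The wrist force along the bar rose from about 5 N at contact to about 8 N while it was pressed there.
- I swung the bar about the post past the roller, with 5 to 8 N along the bar at the wrist. Pressing it on the fence took about 7 N sideways. I then eased off and let go.
- After release, the pictures showed the heel about 3 mm high, apparently held up on the post by friction. I pressed the grip down with up to about 5 N until it seated, then backed away.

**Last checks**
- **Line and position:** from the pictures the bar is about 0.0005 to 0.002 rad out of line. Its middle line is at jig x ≈ 62 mm, which puts its edge at the fence.
- **Flatness:** bar holes near the tip and the heel are level to within 1 mm.
- **Ends:** the roller is on the tip and the post is in the fork. I judged the roller's travel and the final press on the post only by eye, but the geometry should give about 9 mm of travel and 4 N.
- **Other tools:** the punch and awl look unmoved in the last pictures. The last views did not cover the tools on the bench, but the arm passed over that area at 190 mm or higher.

**Disagreements**
- Triangulated heights read about 2 mm lower than the stated ones throughout, which is about the calibration limit.
- I know the post force only through the wrist force, so the post limit of 15 N was kept by estimate (at most about 11 N) rather than measured at the post.

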